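Try a pipe cap on the thread gauge and sort it

TASK

Screw the square pipe cap clockwise onto the upright threaded gauge until it stops, without forcing it or turning on against the stop: a good cap comes fully home and pushes the gauge's brass witness collar all the way down, a faulty one stops short of the collar. Then unscrew it and, if it went fully home, stand it upright in the shallow wooden tray, otherwise put it in the deep grey metal bin. Only the cap may push the collar; leave the can, the brush wheel and the tape roll standing where they are.

Things in the scene. Friction and masses are not known exactly. Their poses are not given: they have to be found in the camera images.
- cap_mid (a point): the square aluminium pipe cap, 46 x 46 mm, 36 mm high and a 3 mm disc on its top, 0.14 to 0.29 kg, standing on its open rim. Point: on its axis, 20 mm above the rim; z up through the closed top, x and y square to its sides. In each start it is either good or faulty (bore 5 mm too shallow), which cannot be seen from outside
- gauge_seat (a point): the fixed thread gauge: a dark steel threaded plug, upright on a 50 mm square post with an 80 mm foot plate. Point: on its axis, 68 mm above the bench, at the level where the rim of a good cap ends, with the collar under it pushed down; z up. A faulty cap stops with its rim 5 mm above this level. At its stop a cap sinks no more and pushes back with over 3 N if followed down. Forcing is over 80 N between cap and gauge
- collar (a joint): witness collar: brass ring 48 mm across, 4 mm high, round the foot of the gauge's plug. 0 = up, its top 3 mm above the seat level (as it starts), 0.003 = pushed fully down by the rim of a good cap. Stiff (about 2 N) and stays where it is left; a good cap that meets it must be turned on, 0.8 to 1.3 rad more, till it is down
- gauge_nose: tip of the gauge's plug, on the axis, 25 mm above the seat level. Core 24 mm across, tapering to 14 mm, with a pin 4 mm across and 6 mm high on top; thread ribs 32 mm across, 3 mm thick. A cap set over it at any yaw lands with its three inner lugs on the ribs, rim 7 to 16 mm above the seat, and sinks as it is turned clockwise (seen from above). It comes off by turning back as far as it was turned on, then lifting
- gauge_start (a point): where one of the three thread starts begins, at the gauge's own yaw 0 (others at 120, 240 degrees), 15 mm off the axis; rib's upper side, 17.8 mm above the seat. Right-hand, one turn = 24 mm of travel. Cap lugs: at the cap's own yaw 0, 120, 240 degrees, 3 mm high, undersides 2.5 mm above the rim. Play 2 mm along the axis: a cap that has bottomed turns about 0.5 rad more before it tightens
- tray_in (a point): shallow open wooden tray, fixed, outside 150 x 150 mm, 22 mm high, walls 6 mm. This point is the centre of its inner floor, 6 mm above the bench; x and y along the sides
- bin_in (a point): deep open grey metal bin, fixed, outside 160 x 160 mm, 75 mm high, walls 4 mm. This point is the centre of its inner floor, 4 mm above the bench
- brush_wheel: bystander, to be left alone: black wire-brush wheel, an upright cylinder 64 mm across, 58 mm high. Origin at its underside
- drink_can: bystander, to be left alone: plain metal can, 66 mm across, 115 mm high. Origin at its underside
- tape_roll: bystander, to be left alone: roll of brown tape lying flat, 90 mm across, 25 mm high. Origin at its underside
Things that resemble listed ones, but are neither listed nor needed, are in the scene too. There is more than one size of the part that bears cap_mid; the job needs the largest.

How it is judged:
By the outcome, as a careful person would: the job done as asked, in the order asked, and still so for the second after the job is handed in, with the robot touching nothing.
It also fails if it takes over 64 s, if anything falls off the work surface, if the arm or the gripper's body presses on something with over 40 N, if the wrist force passes 120 N, or if a joint passes its speed limit or range.

ROBOT

A 6-joint arm with a two-finger parallel gripper is mounted at the origin on the work surface. World frame = base frame: x ahead of the robot, y to its left, z up, the work surface at z = 0. Lengths are in m, angles in degrees, forces in N, time in s.
With the tool pointing down it reaches from about 0.375 to 0.75 m from the base axis. Payload 9 kg.
Tool frame: the origin (TCP) lies where the fingers leave the gripper's body, on its centre line; the fingertips stand 73 mm ahead of it and the grasp point (between the pads) lies 54 mm ahead of it (robot.tip_reach is the distance from the TCP to the fingertips, in m); z points along the fingers, y is the line along which they close (so a half turn about z gives the same grasp; the last joint's range is limited). The gripper opens to 85 mm and grips with 20 to 120 N. Pads are 22 mm wide; open, the fingers measure 114 mm over their backs; the gripper's body (76 mm by 85 mm) begins 54 mm behind the grasp point. The pads swing forward as they close: fully open they stand 13 mm farther back than shut.
Start: joints at [64.532, 5.964, 5.575, 89.605, 0, 77.527], TCP at [0.135, 0.585, 0.304] pointing down, gripper open.
Joint ranges: [-171.21, 171.21], [-48.23, 106.86], [-62.78, 66.21], [-105.2, 120.99], [-86.42, 89.51], [-180, 180]. Speed limits (degrees/s): [127.2, 127.2, 147.25, 180, 180, 180].

INTERFACE

Orientations are given as [roll, pitch, yaw] about the fixed x, y, z axes, in that order (R = Rz(yaw) Ry(pitch) Rx(roll)).
In Python, from plant import robot gives the robot as it stands. Calls block until the motion is done:
- robot.move_pose(position, orientation): joint-space move of the TCP to a pose.
- robot.line_to(position, vel=0.15, rotation=None, guard=None): straight line of the TCP; rotation=None keeps the orientation; vel is the mean speed in m/s. With guard (N) it stops when the force on the tool has changed by that much, and returns True; else False.
- robot.goto_joints(angles): joint-space move.
- robot.set_gripper(opening): finger opening in m; the grip force is fixed at half the most; returns when the fingers have stopped.
- robot.pause(seconds).
- robot.ik(position, orientation): joint angles nearest the present ones, or None.
- robot.observe(): the state.
- robot.grab_frame(name): name is "side" or "top" or "wrist"; returns the picture (420x560x3 uint8, blue, green, red); there is no depth.
- robot.get_calibration(name): a dict with "vertical_fov" (degrees; the focal length in pixels is half the picture's height over the tangent of half this angle, whatever the lens; pixels are square), "cx", "cy" (the principal point, pixels), "k1" (the pictures are not rectified: a ray, as slopes to the right and down, at radius r is drawn at 1 + k1 r^2 times it, then the intrinsics apply), "rvec" (rotation vector, rad) and "tvec" (3), from world to camera coordinates, as OpenCV has them. Camera axes: x right, y down, z forward; pixel columns grow to the right and rows downward; lengths in m; the calibration is good to about 2 mm. A picture is of the moment at which its call begins: read the wrist's pose just before it. get_calibration takes no time and is no camera call; for the wrist camera it gives the pose at the moment of the call.
A pose or a line that the arm cannot do raises robot.IKError and nothing moves.
- robot.job_done(): hands the job in; it is judged then, once.
The state is a dict: "time": time; "q": joint angles; "qvel": joint speeds; "joint_torque": joint torques, N m; "tool_pos": TCP position; "tcp_rot": TCP orientation; "ft_force": force on the tool from outside, world axes, zero at the start; "torque": the same for the moment, N m; "gripper_width": finger opening in m; "gripper_force": force on a finger pad.
Only numpy, scipy, OpenCV 4.12 (cv2) and the standard library are available. Lean on these libraries where they do the work, as an engineer would, in place of code of your own. Each camera call takes 0.05 s, during which the arm holds its last target. There are 200 camera calls.

## Working session

There is one attempt and no reset: what is moved stays moved. The work goes in short steps, each a Python script; the robot and the scene stay as the last script left them, time stands still between calls to the robot, and variables do not carry over. Pictures are saved under pics/ and viewed, at most 10 in all, crops included, and the job is handed in when it is done.

```bash
ls; mkdir -p pics
cat > h.py <<'E'
import numpy as np, cv2
from plant import robot
def ray(cal,px):
    f=210/np.tan(np.radians(cal["vertical_fov"])/2)
    d=np.array([(px[0]-cal["cx"])/f,(px[1]-cal["cy"])/f]);u=d.copy()
    for _ in range(20): u=d/(1+cal["k1"]*(u@u))
    R=cv2.Rodrigues(np.array(cal["rvec"],float))[0];t=np.array(cal["tvec"],float).ravel()
    return -R.T@t, R.T@np.array([u[0],u[1],1])
def at_z(cal,px,z):
    o,d=ray(cal,px); return o+d*(z-o[2])/d[2]
def proj(cal,P):
    f=210/np.tan(np.radians(cal["vertical_fov"])/2)
    R=cv2.Rodrigues(np.array(cal["rvec"],float))[0];t=np.array(cal["tvec"],float).ravel()
    c=R@np.array(P,float)+t;u=c[:2]/c[2];u=u*(1+cal["k1"]*(u@u))
    return u*f+[cal["cx"],cal["cy"]]
E
python3 - <<'E'
from h import *
a=robot.grab_frame("top");b=robot.grab_frame("side")
cv2.imwrite("pics/top.png",a);cv2.imwrite("pics/side.png",b)
s=robot.observe();print(s["time"],s["tool_pos"],s["tcp_rot"],s["q"])
for n in("top","side"):print(robot.get_calibration(n))
E
```

```text
pics
0.1 [0.13476936 0.58445101 0.3031726 ] [-1.79931585e+02 -1.84693525e-02  1.67008437e+02] [6.45350956e+01 5.99734954e+00 5.53094947e+00 8.96043890e+01
 3.25682447e-03 7.75266454e+01]
{'vertical_fov': 44.25992972327587, 'cx': 272.91935124337505, 'cy': 209.7013691047804, 'k1': 0.04499520995415591, 'rvec': array([ 2.13615121, -2.18081603,  0.14726016]), 'tvec': array([0.02180764, 0.54644764, 1.2756708 ])}
{'vertical_fov': 53.38121038927417, 'cx': 282.35558794195515, 'cy': 212.82735691345286, 'k1': -0.041174634324583105, 'rvec': array([ 2.12640004, -0.28788138,  0.13877741]), 'tvec': array([-0.4884992 ,  0.15555447,  0.83379965])}
```

View pics/top.png

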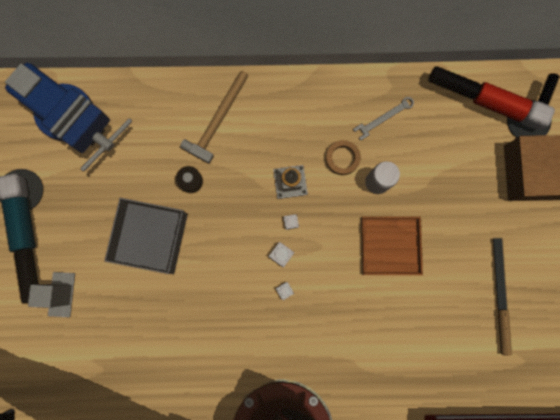

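View pics/side.png

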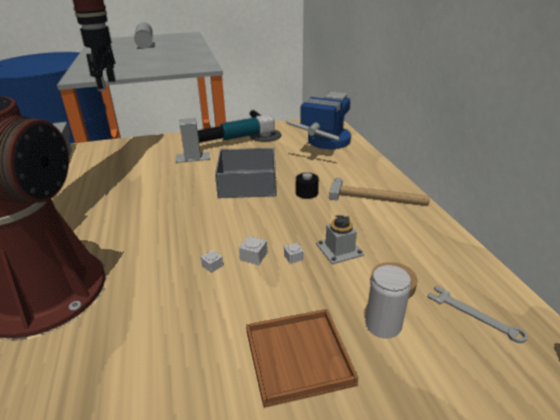

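The top view shows three square caps at (290,221), (281,254) and (285,290). The middle one at (281,254) is clearly the largest, and it is also the largest in the side view at (253,250). The gauge is at (291,180), the tray at (391,246), the bin at (146,236), the brush at (189,180), the can at (384,176) and the tape at (343,157). I'll confirm with a crop.

Run:
```python
from h import *
a=cv2.imread("pics/top.png");c=robot.get_calibration("top")
cv2.imwrite("pics/crop.png",cv2.resize(a[155:305,240:340],None,fx=5.3,fy=4*1,interpolation=cv2.INTER_CUBIC) if 0 else cv2.resize(a[155:305,220:350],None,fx=4,fy=4,interpolation=cv2.INTER_CUBIC))
for n,p,z in [("capS1",(290,221),.03),("cap",(281,254),.038),("capS2",(285,290),.03),("gaugefoot",(291,182),.005),("gtop",(291,177),.09),("can",(386,175),.115),("tape",(343,157),.025),("brush",(189,179),.058)]:
    print(n,at_z(c,p,z).round(4))
for n,ps,z in [("tray",[(361,217),(420,217),(422,274),(361,274)],.022),("bin",[(119,200),(187,212),(174,273),(105,262)],.075)]:
    q=np.array([at_z(c,p,z) for p in ps]);print(n,q.mean(0).round(3),np.linalg.norm(q-np.roll(q,1,0),axis=1).round(3),np.degrees(np.arctan2(*(q[1]-q[0])[[1,0]])))
```

```text
capS1 [ 0.5176 -0.0323  0.03  ]
cap [ 0.4342 -0.0073  0.038 ]
capS2 [ 0.3448 -0.0154  0.03  ]
gaugefoot [ 0.6227 -0.0386  0.005 ]
gtop [ 0.6196 -0.035   0.09  ]
can [ 0.615 -0.262  0.115]
tape [ 0.6821 -0.1741  0.025 ]
brush [0.6257 0.2194 0.058 ]
tray [ 0.451 -0.287  0.022] [0.145 0.15  0.144 0.153] -91.15039430330823
bin [0.482 0.32  0.075] [0.154 0.169 0.151 0.168] -101.26090123693098
```

View pics/crop.png

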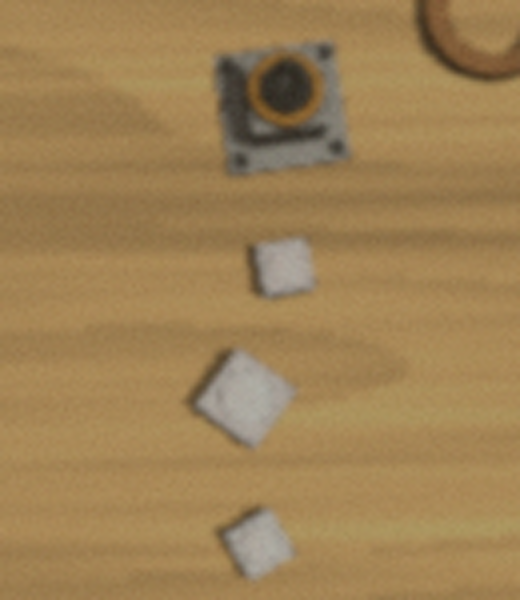

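The crop confirms it: the middle cap, at crop (244,397), has the largest faces. The gauge is above it at crop (286,90). Next I hover over the cap and take a wrist look.

Run:
```python
from h import *
c=robot.get_calibration("top")
q=np.array([at_z(c,(x/4+220,y/4+155),.036) for x,y in[(235,348),(296,393),(250,446),(192,400)]])
e=np.roll(q,-1,0)-q; L=np.linalg.norm(e[:,:2],axis=1);ang=np.degrees(np.arctan2(e[:,1],e[:,0]))%90
print(q.mean(0),L,ang)
yaw=ang.mean()
psi=yaw+270-180 if 0 else None
print("tip",robot.tip_reach)
# want q6 = q1+180-psi about -100 => psi about 280 = -80
psi=min([yaw+90*k for k in range(-4,5)],key=lambda v:abs(v+80)); print("psi",psi)
t0=robot.observe()["time"]
qq=robot.ik([.434,-.009,.25],[180,0,psi]);print("ik",qq)
q=np.array(robot.ik([.434,-.009,.25],[180,0,0]));print(q)
psi2=psi+0
tgt=q.copy();tgt[5]+= -psi-360 if q[5]-psi>180 else -psi
print(tgt)
robot.goto_joints(list(tgt))
s=robot.observe();print(s["time"]-t0,s["tool_pos"],s["tcp_rot"],s["q"])
cal=robot.get_calibration("wrist");np.save("wcal1.npy",cal,allow_pickle=True)
cv2.imwrite("pics/w1.png",robot.grab_frame("wrist"))
o,d=ray(cal,(cal["cx"],cal["cy"]));print(o,d,proj(cal,[.434,-.009,.039]))
```

```text
[ 0.4338412  -0.00691243  0.036     ] [0.04749661 0.043914   0.04622014 0.0423299 ] [52.37154299 47.56801972 50.51595821 49.15297989]
tip 0.0726
psi -40.097874797965225
ik [ -18.55872417  -24.13929509  -27.25850298   86.88079211    0.
 -158.46084937]
[-18.55872417 -24.13929509 -27.25850298  86.88079211   0.
 161.44127583]
[ -18.55872417  -24.13929509  -27.25850298   86.88079211    0.
 -158.46084937]
3.425 [ 0.43404173 -0.00880003  0.25001982] [-1.79998495e+02 -6.45983463e-04 -4.00908100e+01] [-1.85313173e+01 -2.41335800e+01 -2.72521581e+01  8.68802681e+01
  1.16201687e-03 -1.58440507e+02]
[ 0.48695073 -0.05224246  0.31943609] [-0.20772931  0.17548296 -0.96231713] [290.26070494 189.77639125]
```

View pics/w1.png

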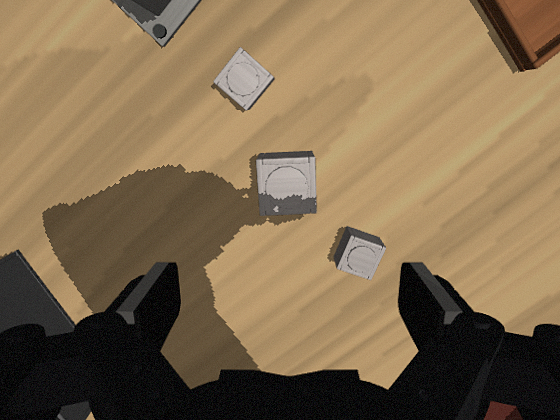

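The wrist view shows the largest cap with its top-face corners at about (259,159), (314,157), (316,214), (260,216). Its sides already line up with the fingers. Small caps are at (243,79) and (359,253).

Run:
```python
from h import *
cal=robot.get_calibration("wrist")
q=np.array([at_z(cal,p,.036) for p in[(259,159),(314,157),(316,214),(260,216)]])
e=np.roll(q,-1,0)-q;ang=np.degrees(np.arctan2(e[:,1],e[:,0]))%90
c=q.mean(0);psi=ang.mean()-90
print(c,np.linalg.norm(e,axis=1),ang,psi, at_z(cal,(288,185),.039))
if not(abs(c[0]-.434)<.01 and abs(c[1]+.008)<.01 and abs(psi+40)<8): raise SystemExit
t0=robot.observe()["time"]
robot.set_gripper(.075)
rot=[180,0,psi]
robot.line_to([c[0],c[1],.13],vel=.25,rotation=rot)
print("g1",robot.line_to([c[0],c[1],.0835],vel=.08,guard=8))
robot.set_gripper(.03)
s=robot.observe();print(s["time"]-t0,s["tool_pos"],s["tcp_rot"],s["gripper_width"],s["gripper_force"],s["ft_force"])
np.save("grasp.npy",np.r_[s["tool_pos"],psi])
robot.line_to([c[0],c[1],.27],vel=.25)
s=robot.observe();print(s["time"],s["gripper_width"],s["gripper_force"],s["ft_force"])
# view the gauge with same relative geometry as was used for the cap (TCP 0.25 over rim 0)
t=np.array(robot.ik([.62,-.036,.31],[180,0,0]));print(t)
t[5]=-150
robot.goto_joints(list(t))
s=robot.observe();print(s["time"],s["tool_pos"],s["tcp_rot"],s["q"][5],s["gripper_width"],s["ft_force"],s["torque"])
cal=robot.get_calibration("wrist");np.save("wcal2.npy",cal,allow_pickle=True)
print(proj(cal,[.62,-.036,.093]))
cv2.imwrite("pics/w2.png",robot.grab_frame("wrist"))
```

```text
[ 0.43660614 -0.00811865  0.036     ] [0.04224055 0.04585717 0.04486641 0.04593226] [51.93960571 52.89042919 51.99519683 49.61273732] -38.39050773723457 [ 0.43803328 -0.01010868  0.039     ]
g1 False
2.0083 [ 0.4371583  -0.00832178  0.08432233] [-1.79975510e+02 -7.65600287e-02 -3.83917067e+01] 0.04489542114926404 62.25791573524475 [-0.86298754 -0.40359455  6.4162933 ]
6.4833 0.04490929195477672 61.42413139343262 [ 0.12564058  0.70759107 -2.65310807]
[-15.36817374   9.79428848  10.35793777  90.56364929   0.
 164.63182626]
7.2833 [ 0.6191163  -0.03573135  0.30849957] [ 1.79911765e+02  1.47929050e-01 -4.53381766e+01] -150.02679747946516 0.045133352115311755 [-1.0366468   0.96033678 -2.8534795 ] [-0.00456426  0.04142403 -0.01315336]
[288.94430842 186.74967466]
```

View pics/w2.png

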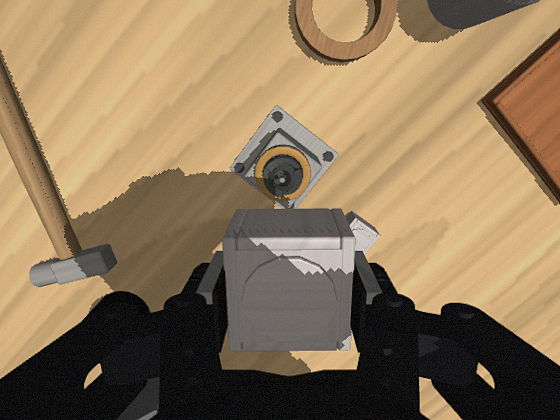

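The view shows the cap held squarely, and the gauge with its brass collar centred near (284,176). I'll fit the collar circle and enlarge the view to measure the cap's offset in the grip.

Run:
```python
from h import *
from scipy.optimize import least_squares
a=cv2.imread("pics/w2.png");cal=np.load("wcal2.npy",allow_pickle=True).item()
h=cv2.cvtColor(a,cv2.COLOR_BGR2HSV).astype(int)
roi=np.zeros(a.shape[:2],bool);roi[138:209,248:320]=1
m=roi&(h[...,0]>8)&(h[...,0]<28)&(h[...,1]>150)
n,l,st,_=cv2.connectedComponentsWithStats(m.astype(np.uint8));k=1+st[1:,4].argmax();m=l==k;print(st[k])
ct=max(cv2.findContours(m.astype(np.uint8),cv2.RETR_EXTERNAL,cv2.CHAIN_APPROX_NONE)[0],key=len)[:,0]
P=np.array([at_z(cal,p,.071) for p in ct])[:,:2]
f=lambda v:np.hypot(P[:,0]-v[0],P[:,1]-v[1])-.024
r=least_squares(f,[.62,-.036],loss="soft_l1",f_scale=.0005);print(r.x,np.abs(f(r.x)).mean(),"n",len(P))
r2=least_squares(lambda v:np.hypot(P[:,0]-v[0],P[:,1]-v[1])-v[2],[.62,-.036,.024],loss="soft_l1",f_scale=.0005);print(r2.x)
g=proj(cal,[*r.x,.071]);print(g,proj(cal,[*r.x,.093]),proj(cal,[*r.x,.099]))
t=cv2.resize(a[95:375,200:390],None,fx=4,fy=4,interpolation=cv2.INTER_CUBIC)
cv2.imwrite("pics/w2c.png",t[:600] if 0 else cv2.resize(a[135:360,200:390],None,fx=2.65,fy=2.65,interpolation=cv2.INTER_CUBIC))
```

```text
[270 194  15   6  29]
[ 0.62996812 -0.03820782] 0.0007336464414907371 n 35
[ 0.62079828 -0.02430539  0.00802436]
[282.27714151 170.72040703] [281.84351418 176.07211569] [281.71405793 177.67021608]
```

View pics/w2c.png

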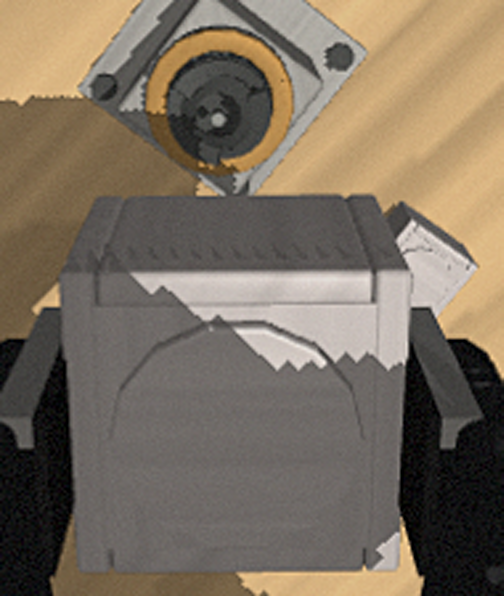

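The collar's outer circle spans crop (146–295, 27–176), so its centre is at image (283.2,173.3). The pin is at (282.3,179.5), which agrees. The held cap's top-face corners are at crop (62,270), (410,270), (400,570), (76,570).

Run:
```python
from h import *
cal=np.load("wcal2.npy",allow_pickle=True).item()
s=robot.observe();T=s["tool_pos"];psi=np.radians(s["tcp_rot"][2]);print(T,s["tcp_rot"])
X=np.array([np.cos(psi),np.sin(psi)]);Y=np.array([np.sin(psi),-np.cos(psi)])
q=np.array([at_z(cal,np.array(p)/2.65+[200,135],T[2]-.0843+.036) for p in[(62,270),(410,270),(400,570),(76,570)]])
for v in q:print("corner in tool",((v[:2]-T[:2])@X).round(4),((v[:2]-T[:2])@Y).round(4))
c=q.mean(0)[:2]-T[:2];print("cap off tool x,y",c@X,c@Y)
print("gauge ring",at_z(cal,(283.2,173.3),.071),"pin",at_z(cal,(282.3,179.5),.097))
w=[at_z(cal,p,.071) for p in[(255.1,173.3),(311.3,173.3),(283.2,145.2),(283.2,201.4)]]
print(np.linalg.norm(w[0]-w[1]),np.linalg.norm(w[2]-w[3]))
```

```text
[ 0.61893298 -0.03569283  0.30919807] [ 1.79941996e+02  9.51939740e-02 -4.53459192e+01]
corner in tool 0.0236 -0.0229
corner in tool 0.0236 0.0213
corner in tool -0.0215 0.0222
corner in tool -0.0214 -0.0233
cap off tool x,y 0.0010772926266472242 -0.0006738266421830202
gauge ring [ 0.62787908 -0.03717819  0.071     ] pin [ 0.62836637 -0.03716596  0.097     ]
0.04721421403247982 0.04804112150030794
```

Run:
```python
from h import *
G=np.array([.6275,-.037]);psi=np.radians(180-45.3)
T=G-.012*np.array([np.cos(psi),np.sin(psi)])
t=np.array(robot.ik([*T,.309],[180,0,0]));t[5]=30;robot.goto_joints(list(t));robot.pause(.2)
s=robot.observe();print(s["time"],s["tool_pos"],s["tcp_rot"],s["ft_force"],s["gripper_width"])
cal=robot.get_calibration("wrist");np.save("wcal3.npy",cal,allow_pickle=True);np.save("s3.npy",np.r_[s["tool_pos"],s["tcp_rot"]])
a=robot.grab_frame("wrist");cv2.imwrite("pics/w3.png",a);print(proj(cal,[*G,.071]))
cv2.imwrite("pics/w3c.png",cv2.resize(a[135:360,200:390],None,fx=2.65,fy=2.65,interpolation=cv2.INTER_CUBIC))
```

```text
10.1833 [ 0.6359347  -0.04552724  0.30902134] [-1.79999771e+02  1.63465763e-03  1.34189995e+02] [ 0.41863556 -1.01749233 -2.1573708 ] 0.045131961436010025
[287.76658169 169.66721698]
```

View pics/w3c.png

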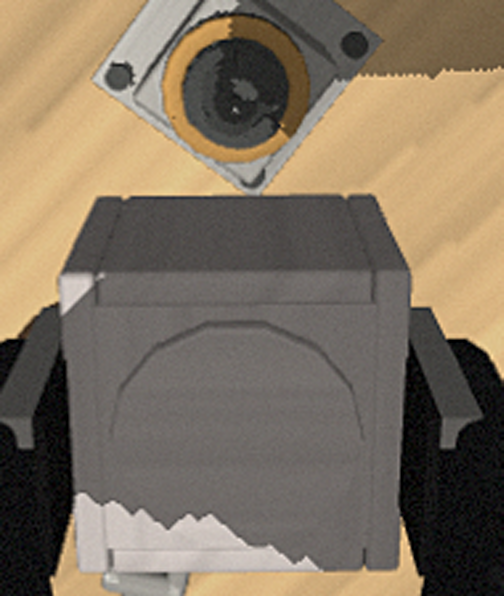

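The ring spans crop (162–310, 14–163), so its centre is at image (289.1,168.4). I average this with the opposite-yaw estimate and land the cap under guard.

```bash
cat >> h.py <<'E'
OFF=np.array([.0010,0.]); ZR=.0843
def tcp_for(G,rim,psi):
    a=np.radians(psi);X=np.array([np.cos(a),np.sin(a)]);Y=np.array([np.sin(a),-np.cos(a)])
    return [*(G-OFF[0]*X-OFF[1]*Y),rim+ZR]
def st():
    s=robot.observe();print(round(s["time"],2),"rim %.2f"%((s["tool_pos"][2]-ZR)*1e3),"xy",s["tool_pos"][:2].round(4),"psi %.1f q6 %.1f"%(s["tcp_rot"][2],s["q"][5]),"F",np.round(s["ft_force"],1),"M",np.round(s["torque"],2),"w %.4f"%s["gripper_width"]);return s
E
python3 - <<'E'
from h import *
cal=np.load("wcal3.npy",allow_pickle=True).item()
g2=at_z(cal,(289.06,168.4),.071)[:2];g1=np.array([.62788,-.03718]);print(g2);G=(g1+g2)/2;print(G)
s3=np.load("s3.npy");a=np.radians(s3[5]);X=np.array([np.cos(a),np.sin(a)]);Y=np.array([np.sin(a),-np.cos(a)])
q=np.array([at_z(cal,np.array(p)/2.65+[200,135],s3[2]-ZR+.036) for p in[(62,270),(410,270),(400,570),(76,570)]]).mean(0)[:2]-s3[:2]
print("off",q@X,q@Y)
if np.linalg.norm(g1-g2)>.005: raise SystemExit("disagree")
np.save("G.npy",G)
q1=robot.ik([*G,.2],[180,0,0]);psi=robot.observe()["tcp_rot"][2]+180
t=np.array(robot.ik(tcp_for(G,.125,psi),[180,0,psi]));print(t)
t[5]=robot.observe()["q"][5]-180+ (t[0]-robot.observe()["q"][0])
robot.goto_joints(list(t));robot.pause(.3);s=st()
psi=s["tcp_rot"][2]
robot.line_to(tcp_for(G,.101,psi),vel=.06,rotation=[180,0,psi]);robot.pause(.2);st()
print(robot.line_to(tcp_for(G,.073,psi),vel=.02,guard=5));s=st()
E
```

```text
[ 0.62752921 -0.03547179]
[ 0.62770461 -0.0363259 ]
off 0.0016967774478933552 0.0009711326207994065
[ -15.15975975   10.99187457    1.22802677   80.2361522     0.
 -149.34377448]
13.18 rim 125.05 xy [ 0.627  -0.0356] psi -45.8 q6 -149.3 F [ 0.2 -0.5 -1.7] M [ 0.03 -0.05 -0.02] w 0.0450
13.93 rim 101.48 xy [ 0.6272 -0.0357] psi -45.8 q6 -149.3 F [ 0.4 -0.  -1.8] M [0.03 0.01 0.06] w 0.0454
True
14.85 rim 82.05 xy [ 0.627  -0.0356] psi -45.8 q6 -149.3 F [-1.   0.   4.7] M [0.02 0.05 0.05] w 0.0451
```

The cap landed with its rim 14 mm above the seat, within the expected window. I screw it on along the thread helix and watch the forces.

```bash
cat >> h.py <<'E'
def screw(G,stop_rim,dps=8.,rate=45.,Fhi=6.,maxturn=200):
    """turn clockwise in small steps, following down; returns reason. Fhi: Fz above which descent is held."""
    s=robot.observe();psi=s["tcp_rot"][2];rim=s["tool_pos"][2]-ZR;turned=0;held=0
    while turned<maxturn and s["q"][5]<165:
        Fz=s["ft_force"][2]
        if Fz>25 or np.hypot(*s["ft_force"][:2])>25 or abs(s["torque"][2])>1.2: return "force"
        if rim<=stop_rim: return "depth"
        d=.024*dps/360
        if Fz>Fhi:
            held+=1; dz=0
            if held>=3: return "stopped"
        else: held=0; dz=d*(1.25 if Fz<1 else .9)
        psi-=dps;rim-=dz;turned+=dps
        T=np.array(tcp_for(G,rim,psi));L=np.linalg.norm(T-s["tool_pos"])
        robot.line_to(T,vel=max(L,1e-4)/(dps/rate),rotation=[180,0,psi]);s=st();print("   cmd %.2f"%(rim*1e3))
    return "range"
E
python3 - <<'E'
from h import *
G=np.load("G.npy")
s=robot.observe();np.save("land.npy",np.r_[s["tool_pos"],s["tcp_rot"][2],s["q"][5]])
print(screw(G,.0745,maxturn=56))
E
```

```text
15.35 rim 81.69 xy [ 0.6273 -0.0356] psi -53.7 q6 -141.4 F [0.6 1.2 0.7] M [ 0.05 -0.22  0.06] w 0.0451
   cmd 81.57
15.65 rim 81.13 xy [ 0.6274 -0.0356] psi -61.6 q6 -133.5 F [ 0.4 -0.2  1.1] M [-0.07 -0.06 -0.  ] w 0.0454
   cmd 80.90
15.94 rim 80.55 xy [ 0.6274 -0.0355] psi -69.5 q6 -125.6 F [ 0.3 -0.5  2.2] M [-0.1  -0.02  0.04] w 0.0447
   cmd 80.42
16.23 rim 79.99 xy [ 0.6274 -0.0355] psi -77.5 q6 -117.7 F [ 1.  -0.4  1.6] M [-0.08 -0.01  0.01] w 0.0448
   cmd 79.94
16.54 rim 79.47 xy [ 0.6276 -0.0354] psi -85.5 q6 -109.7 F [ 0.5 -0.8  1. ] M [-0.07  0.05 -0.01] w 0.0448
   cmd 79.46
16.86 rim 78.94 xy [ 0.6277 -0.0354] psi -93.5 q6 -101.6 F [0.2 0.5 0.7] M [-0.03  0.03 -0.03] w 0.0449
   cmd 78.98
17.19 rim 78.42 xy [ 0.6279 -0.0354] psi -101.5 q6 -93.6 F [ 1.2 -0.6  2.7] M [-0.01 -0.05 -0.03] w 0.0453
   cmd 78.31
range
```

Run:
```python
from h import *
G=np.load("G.npy")
print(screw(G,.0660,dps=6,rate=40,maxturn=190))
```

```text
17.44 rim 77.97 xy [ 0.6279 -0.0354] psi -107.2 q6 -87.9 F [-0.4 -0.5  2.6] M [-0.02  0.07 -0.04] w 0.0449
   cmd 78.06
17.72 rim 77.62 xy [ 0.628  -0.0354] psi -113.2 q6 -81.9 F [-0.1  0.5 -0. ] M [-0.05  0.   -0.07] w 0.0450
   cmd 77.70
18.03 rim 77.19 xy [ 0.6281 -0.0355] psi -119.2 q6 -75.9 F [-0.9  0.3  1.5] M [ 0.02 -0.02 -0.06] w 0.0446
   cmd 77.20
18.31 rim 76.82 xy [ 0.6283 -0.0356] psi -125.2 q6 -69.9 F [ 0.2  0.5 -0.3] M [ 0.   -0.01 -0.04] w 0.0448
   cmd 76.84
18.62 rim 76.36 xy [ 0.6284 -0.0356] psi -131.2 q6 -63.9 F [-0.4  0.   1.2] M [-0.01 -0.02 -0.03] w 0.0449
   cmd 76.34
18.89 rim 75.99 xy [ 0.6285 -0.0357] psi -137.2 q6 -57.9 F [-0.1  0.1  1. ] M [-0.02  0.01 -0.06] w 0.0448
   cmd 75.98
19.17 rim 75.59 xy [ 0.6285 -0.0358] psi -143.2 q6 -51.9 F [0.7 0.2 0.9] M [-0.06 -0.08 -0.01] w 0.0453
   cmd 75.62
19.48 rim 75.16 xy [ 0.6286 -0.0358] psi -149.2 q6 -45.9 F [0.4 0.3 2. ] M [ 0.06 -0.07  0.03] w 0.0450
   cmd 75.12
19.75 rim 74.78 xy [ 0.6286 -0.036 ] psi -155.2 q6 -39.9 F [ 0.1 -0.4  0.7] M [-0.02 -0.09  0.02] w 0.0452
   cmd 74.76
20.05 rim 74.35 xy [ 0.628
[... 459 characters left out ...]
 rim 72.85 xy [ 0.6287 -0.0365] psi 174.8 q6 -10.0 F [-0.2 -0.1  3. ] M [-0.08 -0.01  0.03] w 0.0449
   cmd 72.68
21.41 rim 72.56 xy [ 0.6288 -0.0366] psi 168.8 q6 -4.0 F [0.5 0.2 3.9] M [-0.    0.05 -0.  ] w 0.0444
   cmd 72.32
21.67 rim 72.41 xy [ 0.6288 -0.0367] psi 162.8 q6 2.0 F [-0.2  0.6  4.8] M [0.   0.11 0.04] w 0.0452
   cmd 71.96
21.93 rim 72.28 xy [ 0.6289 -0.0368] psi 156.8 q6 8.0 F [-0.3 -0.1  7. ] M [ 0.07  0.16 -0.01] w 0.0447
   cmd 71.60
22.18 rim 72.31 xy [ 0.6289 -0.0369] psi 150.8 q6 14.0 F [-0.7  1.7  6.3] M [0.06 0.11 0.01] w 0.0452
   cmd 71.60
22.44 rim 72.29 xy [ 0.6289 -0.0369] psi 144.8 q6 20.0 F [-0.  -0.5  7.5] M [ 0.08  0.07 -0.02] w 0.0445
   cmd 71.60
stopped
```

The cap stopped with its rim about 4.5–5 mm above seat level. It pushed back with about 9 N, and 18° more of turning brought no sink and no drop in force. The 2 N collar could not have resisted that, so this cap is faulty and goes in the bin. I unload it and unscrew along the same helix.

Run:
```python
from h import *
G=np.load("G.npy");psi0=np.load("land.npy")[3]
s=robot.observe();psi=s["tcp_rot"][2]-360
robot.line_to(tcp_for(G,.0728,psi),vel=.01,rotation=[180,0,psi]);s=st()
knee=psi0-(82.05-73.1)/.0667
end=psi0+2;n=12;bad=False
for p in np.linspace(psi,end,n+1)[1:]:
    rim=(73.1+max(0,p-knee)*.0667+.5)/1e3
    T=np.array(tcp_for(G,rim,p));L=max(np.linalg.norm(T-robot.observe()["tool_pos"]),1e-4)
    robot.line_to(T,vel=L/(abs(end-psi)/n/45),rotation=[180,0,p]);s=st()
    if np.linalg.norm(s["ft_force"])>15: bad=True;print("force");break
if not bad:
    print(robot.line_to(tcp_for(G,.105,end),vel=.04,guard=8));st()
```

```text
22.71 rim 72.58 xy [ 0.6286 -0.0369] psi 144.9 q6 19.8 F [2.9 0.  0.2] M [-0.09 -0.57 -0.02] w 0.0450
23.12 rim 73.06 xy [ 0.6282 -0.0366] psi 158.9 q6 5.9 F [-0.6  0.8 -3. ] M [-0.01  0.02  0.03] w 0.0446
23.52 rim 73.20 xy [ 0.6284 -0.0364] psi 173.1 q6 -8.3 F [ 0.   0.4 -2.7] M [ 0.02 -0.   -0.01] w 0.0445
23.92 rim 73.97 xy [ 0.6286 -0.0362] psi -172.7 q6 -22.5 F [-0.   0.4 -1.5] M [-0.02 -0.06 -0.  ] w 0.0448
24.35 rim 75.00 xy [ 0.6286 -0.0359] psi -158.4 q6 -36.8 F [ 0.2  0.6 -2.4] M [-0.07 -0.03  0.03] w 0.0447
24.8 rim 76.00 xy [ 0.6285 -0.0357] psi -144.1 q6 -51.0 F [-0.2 -0.6 -2.1] M [-0.02  0.04  0.01] w 0.0449
25.27 rim 76.93 xy [ 0.6283 -0.0356] psi -129.8 q6 -65.3 F [ 1.2  0.2 -2.2] M [-0.02 -0.04  0.02] w 0.0450
25.73 rim 77.89 xy [ 0.6281 -0.0354] psi -115.5 q6 -79.6 F [ 0.7  0.5 -1.5] M [-0.03 -0.06 -0.01] w 0.0448
26.18 rim 78.81 xy [ 0.6279 -0.0354] psi -101.2 q6 -93.9 F [ 0.   0.4 -2.3] M [ 0.01 -0.02 -0.04] w 0.0448
26.63 rim 79.79 xy [ 0.6276 -0.0353] psi -86.9 q6 -108.2 F [ 0.5 -0.  -2.8] M [ 0.05 -0.01  0.01] w 0.0449
27.09 rim 80.74 xy [ 0.6274 -0.0353] psi -72.6 q6 -122.5 F [-0.5  0.5 -1.2] M [-0.   -0.01 -0.05] w 0.0448
27.55 rim 81.69 xy [ 0.6272 -0.0355] psi -58.4 q6 -136.8 F [ 0.1 -0.2 -3. ] M [-0.    0.03 -0.01] w 0.0451
28.01 rim 82.66 xy [ 0.627  -0.0356] psi -44.1 q6 -151.1 F [-0.1  0.6 -2.1] M [0.02 0.02 0.  ] w 0.0446
False
28.72 rim 104.93 xy [ 0.6269 -0.0356] psi -43.8 q6 -151.3 F [-0.6 -0.  -2.5] M [-0.04  0.   -0.03] w 0.0448
```

Off cleanly. Now to the bin.

Run:
```python
from h import *
G=np.load("G.npy");B=[.485,.320]
s=robot.observe();p=s["tool_pos"]
robot.line_to([p[0],p[1],.16+ZR],vel=.12)
robot.move_pose([*B,.15+ZR],[180,0,-11]);robot.pause(.2);s=st()
robot.line_to([*B,.085+ZR],vel=.12,rotation=[180,0,-11]);st()
print(robot.line_to([*B,.0065+ZR],vel=.06,guard=6));s=st()
if s["tool_pos"][2]-ZR<.02:
    robot.set_gripper(.065);p=robot.observe()["tool_pos"]
    robot.line_to([p[0],p[1],.25],vel=.15);robot.pause(.3);s=st()
    a=robot.grab_frame("top");b=robot.grab_frame("wrist")
    c=cv2.resize(a[130:310,100:440],(560,296));cv2.imwrite("pics/end.png",np.vstack([c,b[:300]]))
```

```text
30.95 rim 149.96 xy [0.4856 0.3192] psi -11.1 q6 -148.5 F [ 0.  0. -2.] M [-0.01  0.02 -0.04] w 0.0447
31.64 rim 85.65 xy [0.4853 0.3201] psi -11.0 q6 -148.5 F [ 1.  -0.8 -2.7] M [-0.02 -0.03 -0.04] w 0.0450
False
33.1 rim 7.00 xy [0.4853 0.3201] psi -11.0 q6 -148.5 F [ 0.7 -0.5 -2.3] M [ 0.02  0.01 -0.02] w 0.0448
34.94 rim 165.20 xy [0.4851 0.32  ] psi -11.0 q6 -148.5 F [ 0.  -0.6 -0.5] M [ 0.01 -0.01  0.05] w 0.0651
```

View pics/end.png

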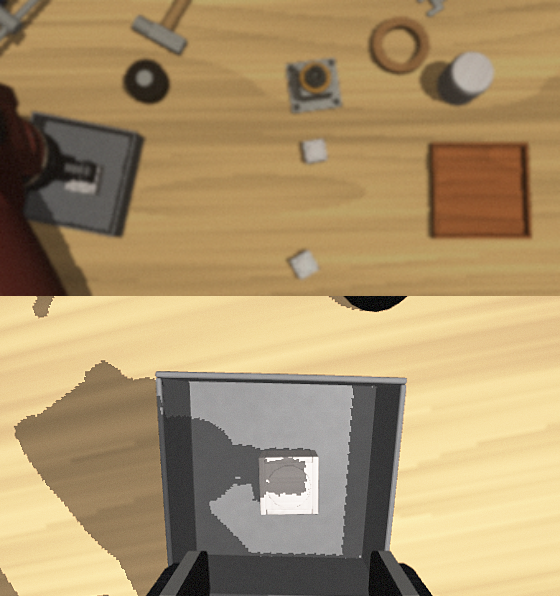

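The cap stands in the bin at wrist pixel (289,485 in the composite), and the bystanders and gauge look undisturbed.

```bash
python3 -c "
from plant import robot
print(robot.job_done())"
```

```text
the job is handed in; nothing more can be done
None
```

The cap was faulty: it stopped about 5 mm short of home, so I unscrewed it and stood it in the deep grey metal bin, then handed the job in at about 35 s.

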